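# Roll a shaft blank into the V-block and drop the hold-down

## Robot

A 6-joint arm with a two-finger parallel gripper is mounted at the origin on a cart in front of the work surface, level with it; the furniture and walls round the work are solid. World frame = base frame: x ahead of the robot, y to its left, z up, the work surface at z = 0. Lengths are in m, angles in degrees, forces in N, time in s.
With the tool pointing down it reaches from about 0.35 to 0.875 m from the base axis. Payload 4.2 kg.
Tool frame: the origin (TCP) lies on the centre line of the jaws, within the pads' length; the fingertips stand 25 mm ahead of it and the grasp point (between the pads) lies 6 mm ahead of it; z points along the fingers, y is the line along which they close (so a half turn about z gives the same grasp; the last joint's range is limited). The gripper opens to 87 mm and grips with 3 to 60 N. Pads are 19 mm wide; open, the fingers measure 117 mm over their backs; the gripper's body (75 mm by 190 mm) begins 51 mm behind the grasp point.
Start: joints at [14.817, 22.042, 0.453, 0, -68.411, -14.817], TCP at [0.625, 0, 0.224] pointing down, gripper open.
Joint ranges: [-179.83, 179.83], [-69.29, 118.12], [-61.27, 80.66], [-181.25, 117.63], [-171.15, -9.14], [-177.46, 177.46]. Speed limits (degrees/s): [159.86, 159.86, 180, 180, 180, 180].

## Interface

Orientations are given as a 3x3 rotation matrix whose columns are the frame's x, y, z axes.
In Python, from station import r gives the robot as it stands.
- The arm moves only by the tool move_arm, never from a script. Its argument "series" is a list of rows, each an object with "grip": the opening, from 0 (shut) to 1 (fully open); "xyz": the shift along the tool's x, y, z in mm, a list of three; "angular": the turn, a rotation vector about the tool's x, y, z in rad, a list of three. A call has 1 to 10 rows; each row is the pose to reach, as a shift and turn from the pose commanded when the call began, along the tool's axes at that moment; what a row does not reach only later rows make up. A row lasts 1/10 s, in which the tool goes at most 50 mm and 8.59 degrees, less where a joint would pass 70% of its speed; a pose out of reach is approached as far as the arm can. A call with a gripper value outside its range is refused whole. The fingers move at their own pace and stop on an object; the grip force is fixed at half the most. Time passes only in rows, so rows that repeat a pose let the fingers close. It gives the time, the measured TCP pose, the force, the opening and the grip force at its end, in the units of the state.
- r.sense(): the state, without advancing time (a new reading comes with each control period).
- r.capture(name): name is "scene" or "side" or "wrist"; returns a dict with "img" (384x512x3 uint8, red, green, blue), "camera_matrix" (3x3 intrinsics, pixels), "rvec" (rotation vector, rad) and "tvec" (3), from world to camera coordinates, as OpenCV has them; the wrist camera has in their place "hand_eye" (4x4, takes a point from camera to tool coordinates, whose origin is the TCP and whose axes are the flange's). Camera axes: x right, y down, z forward; pixel columns grow to the right and rows downward; lengths in m; the calibration is good to about 2 mm. A picture is of the moment at which its call begins: read the wrist's pose just before it. There is no depth.
- r.finish_job(): hands the job in; it is judged then, once.
The state is a dict: "time_s": time; "joints": joint angles; "joint_velocities": joint speeds; "effort": joint torques, N m; "tcp_pos": TCP position; "ee_rot": TCP orientation; "wrist_force": force on the tool from outside, world axes, zero at the start; "moment": the same for the moment, N m; "gripper_width": opening from 0.0 (shut) to 1.0 (fully open); "gripper_force": force on a finger pad.
Only numpy, scipy, OpenCV 4.12 (cv2) and the standard library are available. Lean on these libraries where they do the work, as an engineer would, in place of code of your own. Each camera call takes 0.05 s, during which the arm holds its last target. There are 200 camera calls.

## Task

Load the steel shaft blank into the V-block for its run-out check without picking it up: with the fingertips, roll it along the bench and up the ramp into the V, then push on its thin journal end until its far end is home against the brass stop button. Only then push the red-knobbed hold-down arm over so that its white pad comes to rest on the shaft, and leave everything so. Do not lift the shaft, and leave the other things on the bench where they are.

Things in the scene. Friction and masses are not known exactly. Their poses are not given: they have to be found in the camera images.
- shaft: Loose oiled steel shaft blank, 0.6 kg: round bar 30 mm thick, 102 mm long, with a thin journal (20 mm thick, 18 mm long) on the end nearer the robot; 120 mm overall; a dark groove rings it 25 mm from the far end. Origin on its axis at mid-length; x runs along it away from the journal, so the thick part spans x -42 to +60 mm. y, z turn as it rolls. Left alone it soon stops rolling.
- shaft_far_end (a point): Centre of the shaft's thick end face, the end that goes against the stop; on the shaft's axis.
- shaft_journal_end (a point): Centre of the shaft's journal end face (20 mm in diameter), the end to push on; on the shaft's axis.
- v_block: Fixed roll-in V-block, x -66 to +50 mm. Origin on the bench below the V's root; x runs along the V away from the robot to the stop, y across it away from the ramp, z up. Aluminium ramp over the whole length: from the bench at y -98 to 15.5 mm high at y -36, flat to the lip at y -14, then the 90 degree V down to 1.5 mm at y 0. Steel jaw at y 28 to 66 mm, 28 mm high.
- v_seat (a point): Point of the V-block where the axis of a fully seated shaft passes, 22.7 mm straight above the V-block's origin; axes as the V-block's. A seated shaft lies along x with its top 37.7 mm above the bench.
- stop_face (a point): Centre of the brass stop button's face, 13 mm across, at x +46 mm of the V-block, 22.7 mm above the bench; it faces -x, towards the robot, and is rigid. It sits on a dark end plate (x +50 to +60 mm, y -21 to +66 mm, 38 mm high). Axes as the V-block's.
- hold_down_arm (a joint): Hold-down arm's hinge, rad: 0 with its pad on a seated shaft (arm level, reaching from the hinge over the V towards the ramp side), more when raised: 1.57 upright, at most 2.05, leaning away from the V. It starts between 1.6 and 1.95. Stiff (0.015 N m): near upright it stays where left; below about 1.1 it falls slowly by its weight onto the shaft. Under 1 N moves it at the knob.
- hold_down_hinge (a point): Hinge axis of the hold-down arm (parallel to the V), at y +52 mm of the V-block, x 0, 50 mm above the bench; axes as the V-block's. Two dark lugs, 29 mm over their outsides, hold the pin and reach 57 mm high.
- hold_down_knob (a point): Centre of the red ball knob (17 mm across) on the free end of the hold-down arm, 85 mm from the hinge axis. The arm is a steel strip 13 mm wide and 6 mm thick; its white round pad sits 52 mm from the hinge on the side that faces the shaft.
- ring_gauge: Bystander: grey knurled ring gauge, 47 mm across, 14 mm high, lying flat. Origin under its centre.
- marker: Bystander: black marker pen, 136 mm long along its y, 12 mm thick. Origin under its centre.
- motor: Bystander: small bare DC motor with leads, 34 x 119 x 21 mm. Origin under its centre.
- fan_rotor: Bystander: black moulded fan rotor, 42 mm across, 22 mm high, standing. Origin under its centre.

How it is judged (in metres and radians):
On the way, in this order (a step that is already met when the one before it is completed fails the run):
1. the shaft lies in the V and against the stop while the hold-down arm is still up (y of shaft in the frame of v_seat between -0.002 and 0.002 m and z of shaft in the frame of v_seat between -0.002 and 0.002 m and angle between the x axis of shaft and the x axis of v_block, either way round below 0.03 rad and x of shaft_far_end in the frame of stop_face between -0.002 and 0.002 m and value of joint hold_down_arm above 1 rad), for 0.2 s.
2. the hold-down arm's pad rests on the seated shaft (y of shaft in the frame of v_seat between -0.002 and 0.002 m and z of shaft in the frame of v_seat between -0.002 and 0.002 m and angle between the x axis of shaft and the x axis of v_block, either way round below 0.03 rad and x of shaft_far_end in the frame of stop_face between -0.002 and 0.002 m and value of joint hold_down_arm between -0.08 and 0.12 rad and contact force between hold_down_arm and shaft above 0.2 N), for 0.2 s.
At the end, for the whole second after the job is handed in: The shaft lies at rest in the V (axis within 2 mm of its seat across and in height, within 0.03 rad of the V), its far end within 2 mm of the stop button's face, and the hold-down arm's pad presses on it (more than 0.2 N, hinge between -0.08 and 0.12 rad) (all of step 2 and linear speed of shaft below 0.01 m/s); the robot touches nothing.
It fails at once if the shaft is lifted: its middle above 45 mm or either end above 55 mm over the bench (height (world z) of shaft above 0.045 m or height (world z) of any of shaft_far_end, shaft_journal_end above 0.055 m).
It fails at once if a bystander (ring gauge, marker, motor, fan rotor) is moved more than 20 mm (distance of any of ring_gauge, marker, motor, fan_rotor from where it was at the start of the episode above 0.02 m).
It also fails if it takes over 64 s, if anything falls off the work surface, if the arm or the gripper's body presses on something with over 40 N, if the wrist force passes 120 N, or if a joint passes its speed limit or range.

## Working session

There is one attempt and no reset: what is moved stays moved. The work goes in short steps, Python scripts to look and compute and a tool call to move; the robot and the scene stay as the last step left them, time stands still between calls to the robot, and variables do not carry over. Pictures are saved under pics/ and viewed, at most 10 in all, crops included, and the job is handed in when it is done.

Besides the shell and the picture viewer there is one more tool, called by a JSON object that holds its "op" and its "data". move_arm: Moves the arm, as the interface text tells. Its arguments: {"type":"object","properties":{"series":{"type":"array"}},"required":["series"]}

```bash
mkdir -p pics; ls; cat > h.py <<'E'
import numpy as np, cv2
from station import r
def snap(n,f=None):
    s=r.sense(); c=r.capture(n)
    if f: cv2.imwrite('pics/'+f, c['img'][:,:,::-1])
    K=np.array(c['camera_matrix'],float)
    if n=='wrist':
        T=np.eye(4);T[:3,:3]=s['ee_rot'];T[:3,3]=s['tcp_pos'];T=T@np.array(c['hand_eye'])
        R=T[:3,:3].T; t=-R@T[:3,3]
    else:
        R=cv2.Rodrigues(np.array(c['rvec'],float))[0]; t=np.array(c['tvec'],float).ravel()
    return c['img'],K,R,t
def plane(cam,uv,z):
    _,K,R,t=cam; o=-R.T@t
    d=R.T@np.linalg.inv(K)@np.array([uv[0],uv[1],1.]); return o+d*(z-o[2])/d[2]
def proj(cam,p):
    _,K,R,t=cam; q=K@(R@np.array(p)+t); return q[:2]/q[2]
E
python3 - <<'E'
from h import *
a=snap('scene','s0.png');b=snap('side','d0.png');c=snap('wrist','w0.png')
for k in (a,b,c): print((-k[2].T@k[3]).round(3), k[1][0,0])
print(r.sense())
E
```

```text
pics
[0.216 0.787 0.8  ] 346.6730397082404
[ 0.141 -0.413  0.551] 365.7793593108171
[ 0.626 -0.083  0.382] 303.1426524947524
{'time_s': 0.15, 'joints': array([ 1.48168454e+01,  2.20820610e+01,  3.95520611e-01, -1.92867100e-02,
       -6.84125825e+01, -1.48170226e+01]), 'joint_velocities': array([-0.0017158 , -0.20608977,  0.27033729,  0.16570036, -0.04259792,
        0.00589059]), 'effort': array([ 3.86667998e-04, -3.91052306e+01,  1.87588084e+01,  4.22235444e+00,
        1.23758311e-02, -1.38926293e-04]), 'tcp_pos': array([6.24526864e-01, 6.04540364e-06, 2.22783914e-01]), 'ee_rot': array([[-1.27088174e-04, -9.99998456e-01, -1.75252008e-03],
       [-9.99999982e-01,  1.27333398e-04, -1.39815688e-04],
       [ 1.40038627e-04,  1.75250228e-03, -9.99998455e-01]]), 'wrist_force': array([ 0.9141801 , -0.21503436,  0.27347226]), 'moment': array([ 0.02983509, -0.00713577,  0.00532744]), 'gripper_force': 0.0, 'gripper_width': 1.0000353329753198}
```

View pics/s0.png

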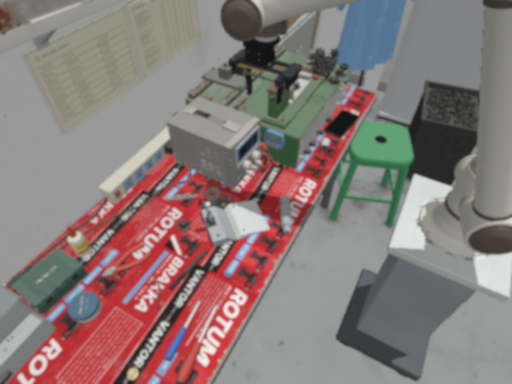

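View pics/d0.png

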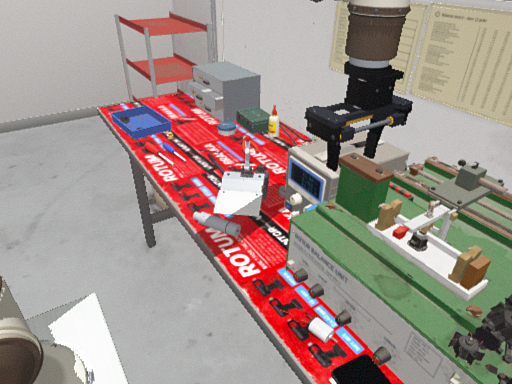

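View pics/w0.png

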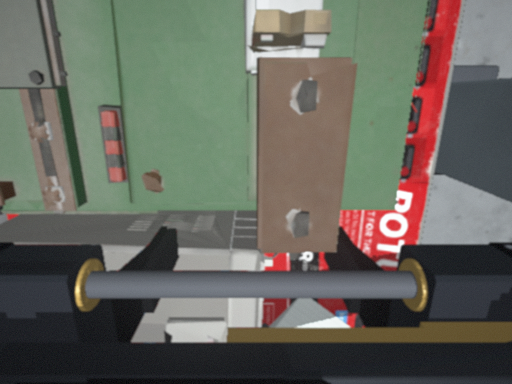

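The scene view shows the white V-block at about (235,222) with the shaft at (286,213). In the side view they are at (242,192) and (217,222). The green machine and the oscilloscope stand beside them.

```bash
python3 - <<'E'
from h import *
a=snap('scene');b=snap('side')
A=cv2.resize(a[0][185:275,180:310],None,fx=6,fy=6,interpolation=cv2.INTER_CUBIC)
B=cv2.resize(b[0][130:245,180:320],None,fx=5,fy=5,interpolation=cv2.INTER_CUBIC)
cv2.imwrite('pics/s1.png',A[:,:,::-1]);cv2.imwrite('pics/d1.png',B[:,:,::-1])
for n,uv,z in [('shaft s',(286,213),.015),('ramp s',(240,222),.01)]: print(n,plane(a,uv,z).round(3))
for n,uv,z in [('shaft d',(217,222),.015),('ramp d',(240,192),.01),('scope corner',(290,205),0),('green corner',(290,255),0)]: print(n,plane(b,uv,z).round(3))
E
```

```text
shaft s [0.437 0.207 0.015]
ramp s [0.537 0.296 0.01 ]
shaft d [0.441 0.207 0.015]
ramp d [0.557 0.296 0.01 ]
scope corner [0.644 0.188 0.   ]
green corner [0.529 0.038 0.   ]
```

View pics/s1.png

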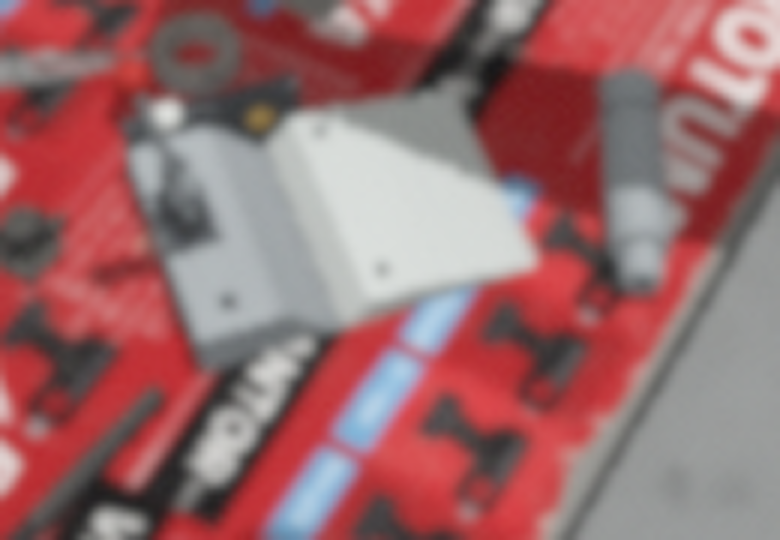

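View pics/d1.png

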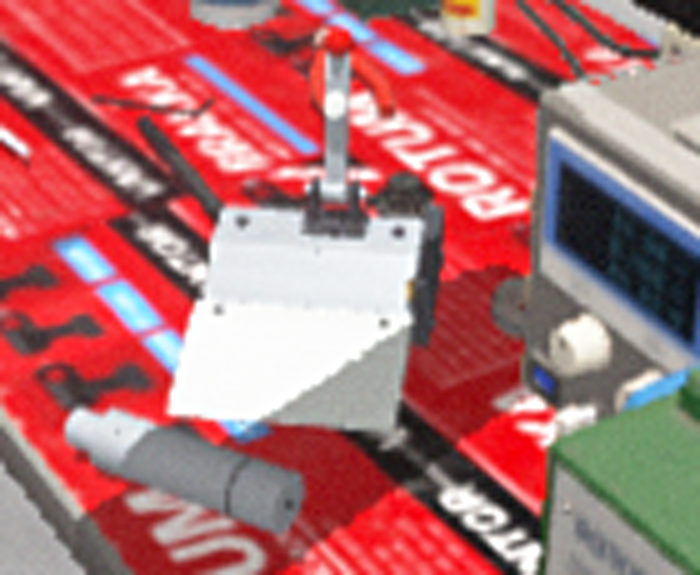

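The crops show the V-block with its arm up and its ramp foot towards the shaft. The shaft lies beside it, roughly parallel and nearer the bench edge, with its journal towards the robot. Next I'll work out poses from the corner pixels.

```bash
cat > g.py <<'E'
from h import *
from scipy.optimize import least_squares
def vb(p): # x,y,yaw -> func local->world
    c,s=np.cos(p[2]),np.sin(p[2])
    return lambda q: np.array([p[0]+c*q[0]-s*q[1],p[1]+s*q[0]+c*q[1],q[2]])
def fit(obs,p0):
    f=lambda p: np.concatenate([proj(cam,vb(p)(np.array(q)/1000))-np.array(uv) for cam,uv,q in obs])
    s=least_squares(f,p0,loss='soft_l1'); return s.x, f(s.x).reshape(-1,2).round(1)
E
python3 - <<'E'
from g import *
a=snap('scene');b=snap('side')
S=lambda u,v:(180+u/6,185+v/6); D=lambda u,v:(180+u/5,130+v/5)
obs=[(b,D(170,415),(-66,-98,0)),(b,D(395,430),(50,-98,0)),(b,D(200,300),(-66,-36,15.5)),(b,D(410,318),(50,-36,15.5)),
(b,D(225,208),(-66,66,28)),(a,S(540,262),(-66,-98,0)),(a,S(365,305),(-66,-36,15.5)),(a,S(262,118),(46,0,22.7)),(b,D(335,190),(0,52,50))]
p,res=fit(obs,[.54,.33,0]);print('V',p[:2].round(4),np.degrees(p[2]),res.tolist())
ps,rs=fit([(b,D(287,503),(60,0,15)),(b,D(75,428),(-60,0,15)),(a,S(640,278),(-60,0,15)),(a,S(628,85),(60,0,22))],[.44,.2,0])
print('shaft',ps[:2].round(4),np.degrees(ps[2]),rs.tolist())
c,s=np.cos(p[2]),np.sin(p[2]);d=ps[:2]-p[:2];print('shaft in V',c*d[0]+s*d[1],-s*d[0]+c*d[1],'dyaw',np.degrees(ps[2]-p[2]))
for n,cam,uv in (('knob s',a,S(165,110)),('knob d',b,D(333,40))): print(n,plane(cam,uv,.13).round(3))
E
```

```text
V [0.5744 0.301 ] -39.58514651365699 [[-0.8, -1.5], [-0.1, -0.7], [-2.0, 3.0], [-0.4, 2.8], [0.0, -1.8], [-1.6, -0.9], [6.9, -4.7], [-1.0, -1.0], [0.3, -0.9]]
shaft [0.4368 0.2087] -61.190647693016594 [[-0.3, -0.5], [-0.5, -0.9], [0.1, -0.6], [0.1, -3.1]]
shaft in V -0.04723441386100202 -0.15881478596687476 dyaw -21.605501179359603
knob s [0.589 0.36  0.13 ]
knob d [0.615 0.357 0.13 ]
```

```bash
python3 - <<'E'
from g import *
a=snap('scene');b=snap('side')
S=lambda u,v:(180+u/6,185+v/6); D=lambda u,v:(180+u/5,130+v/5)
for yl in (-36,-14):
  obs=[(b,D(170,415),(-66,-98,0)),(b,D(395,430),(50,-98,0)),(b,D(200,300),(-66,yl,15.5)),(b,D(410,318),(50,yl,15.5)),
(b,D(225,208),(-66,66,28)),(a,S(540,262),(-66,-98,0)),(a,S(365,305),(-66,-36,15.5)),(a,S(335,328),(-66,-14,15.5)),(a,S(205,368),(-66,66,0)),(a,S(262,118),(46,0,22.7)),(b,D(335,190),(0,52,50))]
  p,res=fit(obs,[.54,.33,-.6]);print('V',p[:2].round(4),np.degrees(p[2]),res.tolist())
for q in [(-66,-36,15.5),(-66,-14,15.5),(-66,28,28),(-66,66,28),(-66,66,0),(50,28,28),(50,-98,0)]:
  A=proj(a,vb(p)(np.array(q)/1000));print(q,((A-[180,185])*6).round(),((proj(b,vb(p)(np.array(q)/1000))-[180,130])*5).round())
E
```

```text
V [0.575  0.3029] -39.44523089574926 [[-0.8, -1.9], [-0.3, -1.2], [-2.2, 2.7], [-0.6, 2.4], [-0.2, -2.1], [-2.0, -0.6], [6.5, -4.4], [3.9, -5.8], [-2.1, -0.3], [-1.5, -0.6], [0.0, -1.2]]
V [0.5725 0.3   ] -39.63313873575735 [[-1.3, -1.0], [-0.6, -0.3], [-0.8, -1.1], [0.0, -1.4], [-0.4, -1.4], [-0.8, -0.9], [7.7, -4.7], [5.2, -6.1], [-0.9, -0.7], [-0.2, -0.9], [-0.1, -0.5]]
(-66, -36, 15.5) [411. 277.] [187. 317.]
(-66, -14, 15.5) [366. 291.] [196. 295.]
(-66, 28, 28) [276. 303.] [210. 235.]
(-66, 66, 28) [194. 329.] [223. 201.]
(-66, 66, 0) [200. 364.] [225. 243.]
(50, 28, 28) [202. 115.] [419. 250.]
(50, -98, 0) [447.  82.] [392. 429.]
```

{"op": "move_arm", "data": {"series": [{"grip": 0.69,"xyz": [0,0,-40],"angular": [0,0,0]},{"grip": 0.69,"xyz": [-30,30,-60],"angular": [0,0,0.13]},{"grip": 0.69,"xyz": [-55,65,-60],"angular": [0,0,0.26]},{"grip": 0.69,"xyz": [-80,100,-60],"angular": [0,0,0.4]},{"grip": 0.69,"xyz": [-110,130,-60],"angular": [0,0,0.53]},{"grip": 0.69,"xyz": [-135,165,-50],"angular": [0,0,0.67]},{"grip": 0.69,"xyz": [-160,195,-30],"angular": [0,0,0.8]},{"grip": 0.69,"xyz": [-181,219,0],"angular": [0,0,0.93]},{"grip": 0.69,"xyz": [-181,219,20],"angular": [0,0,1.065]},{"grip": 0.69,"xyz": [-181,219,20],"angular": [0,0,1.065]}]}}

```text
time_s: 1.45
tcp_pos: [0.4039, 0.1804, 0.2016]
ee_rot: [[-0.874, -0.486, -0.004], [-0.486, 0.874, -0.003], [0.005, -0.001, -1.0]]
wrist_force: [-0.1, -1.5, 0.2]
gripper_width: 0.688
gripper_force: 0.0
```

```bash
python3 - <<'E'
from g import *
c=snap('wrist','w1.png')
print(r.sense()['tcp_pos'],r.sense()['ee_rot'].round(3).tolist(),(-c[2].T@c[3]).round(3),c[2][2].round(3))
E
```

```text
[0.4055258  0.18086607 0.20335513] [[-0.873, -0.488, -0.001], [-0.488, 0.873, -0.002], [0.002, -0.001, -1.0]] [0.334 0.14  0.362] [ 0.256  0.143 -0.956]
```

View pics/w1.png

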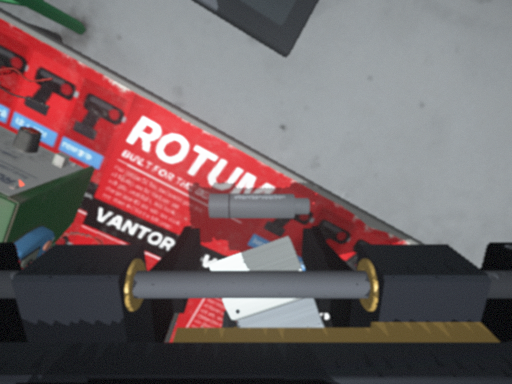

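The wrist view shows the shaft level in the picture from (209,205) to (310,208), journal on the right. The ramp-foot corners are at (291,237) near and (213,268) far.

```bash
python3 - <<'E'
from g import *
c=snap('wrist')
for n,uv,z in [('far',(209,206),.015),('jour',(310,207),.015),('footn',(291,237),0),('footf',(213,268),0)]: print(n,plane(c,uv,z).round(4))
F=plane(c,(209,206),.015);J=plane(c,(310,207),.015);print('shaft c',(F+J)/2,'len',np.linalg.norm(F-J),np.degrees(np.arctan2(*(F-J)[[1,0]])))
p=[.5725,.300,np.radians(-39.6)]
for q in [(-66,-98,0),(50,-98,0),(-66,-14,15.5),(50,-14,15.5)]: print(q,vb(p)(np.array(q)/1000).round(4),proj(c,vb(p)(np.array(q)/1000)).round(1))
E
```

```text
far [0.4704 0.1578 0.015 ]
jour [0.4113 0.2662 0.015 ]
footn [0.4623 0.2724 0.    ]
footf [0.5537 0.2039 0.    ]
shaft c [0.44085298 0.21198174 0.015     ] len 0.12343325526101159 -61.41105776134413
(-66, -98, 0) [0.4592 0.2666 0.    ] [288.5 233.1]
(50, -98, 0) [0.5486 0.1926 0.    ] [207.3 261.5]
(-66, -14, 15.5) [0.5127 0.3313 0.0155] [310.4 291.6]
(50, -14, 15.5) [0.6021 0.2573 0.0155] [230.2 317.6]
```

{"op": "move_arm", "data": {"series": [{"grip": 0.69,"xyz": [0,0,50],"angular": [0,0,0]},{"grip": 0.69,"xyz": [0,0,100],"angular": [0,0,0]},{"grip": 0.69,"xyz": [0,0,140],"angular": [0,0,0]},{"grip": 0.69,"xyz": [0,0,165],"angular": [0,0,0]},{"grip": 0.69,"xyz": [0,0,172],"angular": [0,0,0]},{"grip": 0.69,"xyz": [-6,0,172],"angular": [0,0,0]},{"grip": 0.69,"xyz": [-12,0,172],"angular": [0,0,0]},{"grip": 0.69,"xyz": [-16,0,172],"angular": [0,0,0]},{"grip": 0.69,"xyz": [-20,0,172],"angular": [0,0,0]},{"grip": 0.69,"xyz": [-22,0,172],"angular": [0,0,0]}]}}

```text
time_s: 2.55
tcp_pos: [0.4261, 0.1924, 0.0325]
ee_rot: [[-0.875, -0.485, 0.002], [-0.485, 0.875, 0.002], [-0.002, 0.001, -1.0]]
wrist_force: [-0.1, 0.7, 0.0]
gripper_width: 0.691
gripper_force: 0.0
```

{"op": "move_arm", "data": {"series": [{"grip": 0.69,"xyz": [-4,0,0],"angular": [0,0,-0.04]},{"grip": 0.69,"xyz": [-9,0,0],"angular": [0,0,-0.09]},{"grip": 0.69,"xyz": [-14,0,0],"angular": [0,0,-0.14]},{"grip": 0.69,"xyz": [-19,0,0],"angular": [0,0,-0.19]},{"grip": 0.69,"xyz": [-24,0,0],"angular": [0,0,-0.24]},{"grip": 0.69,"xyz": [-29,0,0],"angular": [0,0,-0.29]},{"grip": 0.69,"xyz": [-34,0,0],"angular": [0,0,-0.33]},{"grip": 0.69,"xyz": [-38,0,0],"angular": [0,0,-0.36]},{"grip": 0.69,"xyz": [-42,0,0],"angular": [0,0,-0.38]},{"grip": 0.69,"xyz": [-42,0,0],"angular": [0,0,-0.38]}]}}

```text
time_s: 3.55
tcp_pos: [0.4625, 0.2124, 0.0319]
ee_rot: [[-0.633, -0.774, 0.001], [-0.774, 0.633, 0.001], [-0.001, -0.0, -1.0]]
wrist_force: [-0.8, 0.3, -0.2]
gripper_width: 0.687
gripper_force: 0.0
```

```bash
python3 - <<'E'
from g import *
a=snap('scene');b=snap('side');c=snap('wrist')
A=cv2.resize(a[0][180:270,190:310],None,fx=3.3,fy=3.3,interpolation=cv2.INTER_CUBIC)
B=cv2.resize(b[0][130:235,180:320],None,fx=2.8,fy=2.8,interpolation=cv2.INTER_CUBIC)
C=c[0][150:384,100:400]
im=np.zeros((540,792,3),np.uint8);im[:A.shape[0],:A.shape[1]]=A;im[:B.shape[0],400:400+B.shape[1]]=B;im[300:534,200:500]=C
cv2.imwrite('pics/m1.png',im[:,:,::-1]);s=r.sense();print(s['tcp_pos'],s['wrist_force'],s['ee_rot'][:,0])
E
```

```text
[0.46175703 0.21187839 0.0316677 ] [ 0.40376337  0.03210864 -0.19727233] [-6.33002122e-01 -7.74150014e-01  2.62762102e-04]
```

View pics/m1.png

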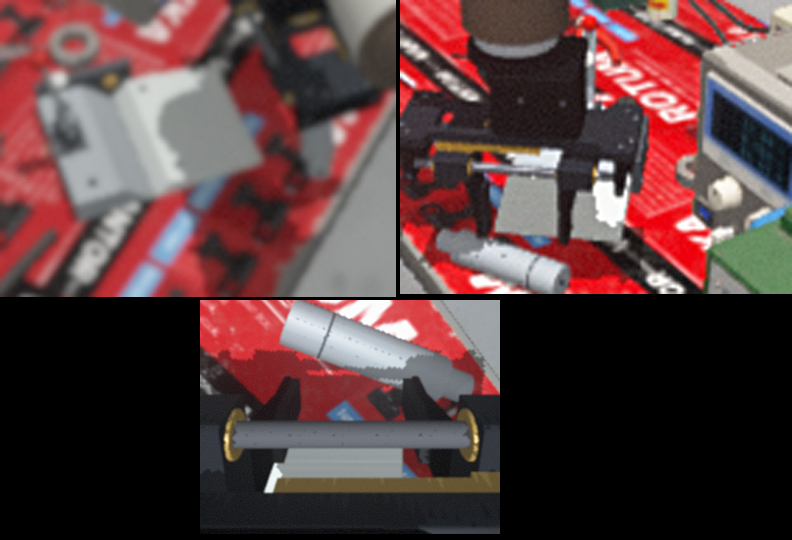

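The mosaic seems to show the fingertips on the ramp side of the shaft. I'll check that numerically.

```bash
python3 - <<'E'
from g import *
b=snap('side');a=snap('scene');c=snap('wrist');s=r.sense()
R=s['ee_rot'];T=s['tcp_pos']
for y in (-.037,.037):
  for n,cam in (('side',b),('wrist',c),('scene',a)):
    print(n,y,proj(cam,T+R@np.array([0,y,.025])).round(1))
D=lambda u,v:(180+(u-400)/2.8,130+v/2.8); W=lambda u,v:(100+u-200,150+v-300)
print('side far',plane(b,D(557,273),.015),'journal',plane(b,D(440,240),.015))
print('wrist far',plane(c,W(288,326),.015),'journal',plane(c,W(468,383),.015), 'tips seen side',plane(b,D(480,232),.007),plane(b,D(565,240),.007),'wrist',plane(c,W(290,382),.007),plane(c,W(412,380),.007))
print(plane(c,W(272,492),0.0155))
E
```

```text
side -0.037 [239.2 222.1]
wrist -0.037 [196.5 226.5]
scene -0.037 [272.2 203.5]
side 0.037 [208.9 219.7]
wrist 0.037 [308.2 226.4]
scene 0.037 [282.5 222.3]
side far [0.46860685 0.16563182 0.015     ] journal [0.40579955 0.25794898 0.015     ]
wrist far [0.46858115 0.15903155 0.015     ] journal [0.40527434 0.25923263 0.015     ] tips seen side [0.44470568 0.26008843 0.007     ] [0.50264954 0.21029797 0.007     ] wrist [0.49632227 0.18863333 0.007     ] [0.4326445  0.23887053 0.007     ]
[0.56122068 0.24229621 0.0155    ]
```

```bash
python3 - <<'E'
from g import *
b=snap('side');c=snap('wrist');s=r.sense();R=s['ee_rot'];T=s['tcp_pos']
B=cv2.resize(b[0][180:240,185:265],None,fx=5,fy=5,interpolation=cv2.INTER_CUBIC)
C=cv2.resize(c[0][140:290,150:400],None,fx=3,fy=3,interpolation=cv2.INTER_CUBIC)[:,:]
for y in (-.03,.03):
  for x in (-.0095,.0095):
    u,v=(proj(b,T+R@np.array([x,y,.025]))-[185,180])*5; cv2.circle(B,(int(u),int(v)),3,(0,255,0),-1)
    u,v=(proj(c,T+R@np.array([x,y,.025]))-[150,140])*3; cv2.circle(C,(int(u),int(v)),3,(0,255,0),-1)
C=C[:300]
im=np.zeros((600,750,3),np.uint8);im[:300,:400]=B;im[300:,:]=C
cv2.imwrite('pics/m2.png',im[:,:,::-1])
E
```

```text
(no output)
```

View pics/m2.png

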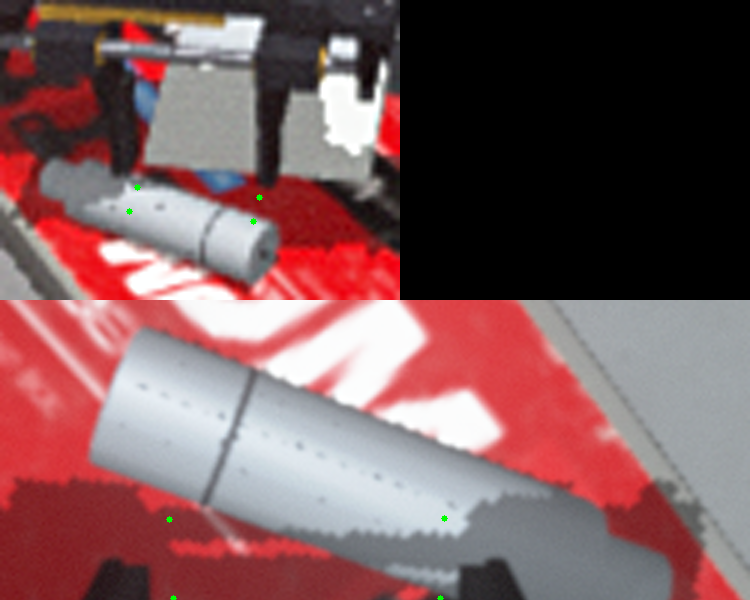

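```bash
python3 - <<'E'
from g import *
b=snap('side');c=snap('wrist');s=r.sense();R=s['ee_rot'];T=s['tcp_pos']
P=lambda k:k[1]@np.c_[k[2],k[3]]
X=cv2.triangulatePoints(P(b),P(c),np.array([[209,238.4],[215,216.6]]),np.array([[311.7,190],[227,227.]]));X=(X[:3]/X[3])
print(X.T.round(4)); print((R.T@(X-T[:,None])).T.round(4)); print(T, s['time_s'])
for k,n in ((b,'b'),(c,'c')): print(n,[proj(k,x).round(1).tolist() for x in X.T])
E
```

```text
[[0.4299 0.2268 0.0275]
 [0.484  0.1812 0.0303]]
[[ 0.0087  0.0341  0.0041]
 [ 0.0099 -0.0366  0.0014]]
[0.46189903 0.21201534 0.03167586] 4.05
b [[208.8, 215.0], [238.3, 216.7]]
c [[310.6, 227.1], [189.4, 227.4]]
```

Triangulated, the visible fingertips are at z≈28 mm, about 3 mm ahead of the TCP rather than 25 mm. So they passed just over the top of the shaft. I'll go back behind it and feel for the bench with the force reading.

{"op": "move_arm", "data": {"series": [{"grip": 0.69,"xyz": [0,0,-40],"angular": [0,0,0]},{"grip": 0.69,"xyz": [35,4,-40],"angular": [0,0,0]},{"grip": 0.69,"xyz": [69,8,-40],"angular": [0,0,0]},{"grip": 0.69,"xyz": [69,8,-15],"angular": [0,0,0]},{"grip": 0.69,"xyz": [69,8,2],"angular": [0,0,0]},{"grip": 0.69,"xyz": [69,8,2],"angular": [0,0,0]}]}}

```text
time_s: 4.65
tcp_pos: [0.4108, 0.1625, 0.0283]
ee_rot: [[-0.633, -0.774, -0.003], [-0.774, 0.633, -0.003], [0.004, 0.001, -1.0]]
wrist_force: [-0.6, -1.4, 0.8]
gripper_width: 0.69
gripper_force: 0.0
```

{"op": "move_arm", "data": {"series": [{"grip": 0.69,"xyz": [0,0,3],"angular": [0,0,0]},{"grip": 0.69,"xyz": [0,0,5],"angular": [0,0,0]},{"grip": 0.69,"xyz": [0,0,5],"angular": [0,0,0]}]}}

```text
time_s: 4.95
tcp_pos: [0.4125, 0.164, 0.025]
ee_rot: [[-0.633, -0.774, 0.001], [-0.774, 0.633, 0.001], [-0.001, -0.0, -1.0]]
wrist_force: [0.9, 0.2, 0.5]
gripper_width: 0.692
gripper_force: 0.0
```

{"op": "move_arm", "data": {"series": [{"grip": 0.69,"xyz": [0,0,2],"angular": [0,0,0]},{"grip": 0.69,"xyz": [0,0,4],"angular": [0,0,0]},{"grip": 0.69,"xyz": [0,0,4],"angular": [0,0,0]}]}}

```text
time_s: 5.25
tcp_pos: [0.412, 0.1636, 0.0205]
ee_rot: [[-0.633, -0.774, -0.0], [-0.774, 0.633, -0.0], [0.0, 0.0, -1.0]]
wrist_force: [-0.2, 0.5, -0.1]
gripper_width: 0.692
gripper_force: 0.0
```

{"op": "move_arm", "data": {"series": [{"grip": 0.69,"xyz": [0,0,2],"angular": [0,0,0]},{"grip": 0.69,"xyz": [0,0,4],"angular": [0,0,0]},{"grip": 0.69,"xyz": [0,0,4],"angular": [0,0,0]}]}}

```text
time_s: 5.55
tcp_pos: [0.4119, 0.1635, 0.0163]
ee_rot: [[-0.633, -0.774, -0.001], [-0.774, 0.633, -0.0], [0.001, 0.0, -1.0]]
wrist_force: [-0.2, -0.3, 0.3]
gripper_width: 0.691
gripper_force: 0.0
```

```bash
python3 - <<'E'
from g import *
b=snap('side');c=snap('wrist');s=r.sense();R=s['ee_rot'];T=s['tcp_pos'];print(T,s['wrist_force'])
B=cv2.resize(b[0][185:245,185:265],None,fx=5,fy=5,interpolation=cv2.INTER_CUBIC)
C=cv2.resize(c[0][140:290,150:400],None,fx=3,fy=3,interpolation=cv2.INTER_CUBIC)
for y in (-.03,.03):
  for z,col in ((0.003,(0,255,0)),(.025,(255,255,0))):
    u,v=(proj(b,T+R@np.array([.0095,y,z]))-[185,185])*5; cv2.circle(B,(int(u),int(v)),3,col,-1)
    u,v=(proj(c,T+R@np.array([.0095,y,z]))-[150,140])*3; cv2.circle(C,(int(u),int(v)),3,col,-1)
C=C[:300]
im=np.zeros((600,750,3),np.uint8);im[:300,:400]=B;im[300:,:]=C
cv2.imwrite('pics/m3.png',im[:,:,::-1])
E
```

```text
[0.41208206 0.16363512 0.01656136] [0.28645957 0.71670022 0.11083681]
```

View pics/m3.png

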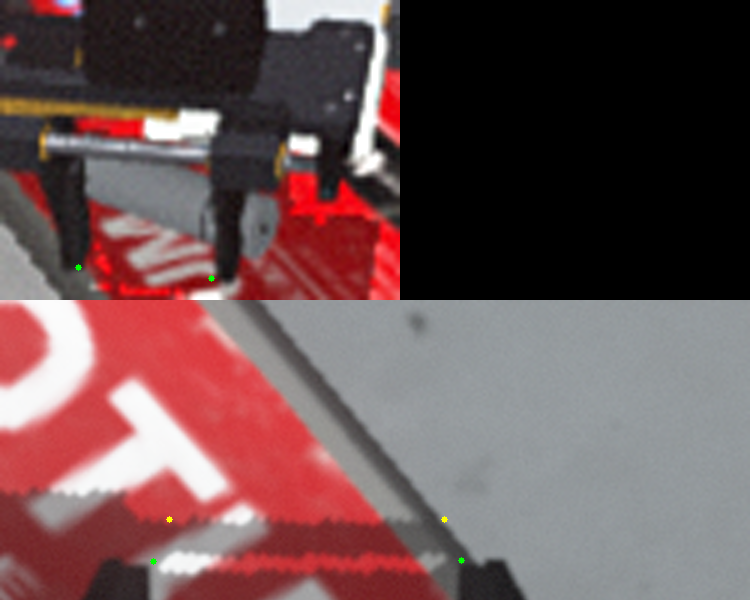

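The green dots (tip 3 mm ahead of the TCP) match the real tips in both views, and the fingers are now behind the shaft. I'll go down to a tip height of about 6 mm and push.

{"op": "move_arm", "data": {"series": [{"grip": 0.69,"xyz": [0,0,4],"angular": [0,0,0]},{"grip": 0.69,"xyz": [0,0,7],"angular": [0,0,0]},{"grip": 0.69,"xyz": [-6,0,7],"angular": [0,0,0]},{"grip": 0.69,"xyz": [-11,0,7],"angular": [0,0,0]},{"grip": 0.69,"xyz": [-16,-1,7],"angular": [0,0,0]},{"grip": 0.69,"xyz": [-21,-2,7],"angular": [0,0,0]},{"grip": 0.69,"xyz": [-26,-3,7],"angular": [0,0,0]},{"grip": 0.69,"xyz": [-31,-4,7],"angular": [0,0,0]},{"grip": 0.69,"xyz": [-36,-5,7],"angular": [0,0,0]},{"grip": 0.69,"xyz": [-40,-6,7],"angular": [0,0,0]}]}}

```text
time_s: 6.65
tcp_pos: [0.4426, 0.1913, 0.0097]
ee_rot: [[-0.633, -0.775, 0.0], [-0.775, 0.633, 0.0], [-0.001, -0.0, -1.0]]
wrist_force: [-0.3, 0.2, 0.5]
gripper_width: 0.689
gripper_force: 0.1
```

{"op": "move_arm", "data": {"series": [{"grip": 0.69,"xyz": [-4,-1,0],"angular": [0,0,0]},{"grip": 0.69,"xyz": [-8,-2,0],"angular": [0,0,0]},{"grip": 0.69,"xyz": [-12,-2,0],"angular": [0,0,0]},{"grip": 0.69,"xyz": [-16,-2,0],"angular": [0,0,0]},{"grip": 0.69,"xyz": [-19,-2,0],"angular": [0,0,0]},{"grip": 0.69,"xyz": [-22,-2,0],"angular": [0,0,0]},{"grip": 0.69,"xyz": [-22,-2,0],"angular": [0,0,0]}]}}

```text
time_s: 7.35
tcp_pos: [0.4579, 0.207, 0.0097]
ee_rot: [[-0.632, -0.775, 0.0], [-0.775, 0.632, 0.0], [-0.001, -0.0, -1.0]]
wrist_force: [-0.5, -0.3, 1.3]
gripper_width: 0.69
gripper_force: 0.6
```

```bash
python3 - <<'E'
from g import *
c=snap('wrist');b=snap('side');a=snap('scene');s=r.sense();print(s['tcp_pos'],s['wrist_force'])
W=c[0][130:260,110:400];
A=a[0][180:250,200:320];B=b[0][150:245,180:300]
cv2.imwrite('pics/t_w.png',W[:,:,::-1]);cv2.imwrite('pics/t_a.png',A[:,:,::-1]);cv2.imwrite('pics/t_b.png',B[:,:,::-1])
# hue/sat text map of the side view: low-sat bright pixels
for nm,I,o,st in(('side',b[0],(150,245,180,300),2),('scene',a[0],(180,250,200,310),2)):
    h=cv2.cvtColor(I,cv2.COLOR_RGB2HSV)[o[0]:o[1]:st,o[2]:o[3]:st]
    print(nm);print('\n'.join(''.join('r' if p[1]>110 else '.:-=+*#%@W'[int(p[2])//26] for p in row) for row in h))
E
```

```text
[0.45780292 0.20691771 0.00972936] [-0.94629751  0.15675383 -0.42214657]
side
rr=%%=:-%rrr-==============--rrrrWWWWWrrrrrrrrrrrrrrrr+**%@@
rrr:-=-::#rrr-===========-=--rrrrW%WWWrrrrrrrrrrrrrrrr==**%@
rrrr:-==-:rrr=============-=-::::=*WWWWWWWrrrrrrrrrrrr===+*%
Wrrrr:+%@+:rr-++=====-====++:::::-*rrWWrrWWrrrrrrrrrrr=%%==*
rWWrrr:+%%*-::=***********+::::::-*rrrrWWWWrrrrrrrrrrr=#%@+=
rr@rrrr-+##+:r::=+******+-::r::::+*rrrrrWrWWWWrrrrrrrr=rr#%#
rrrrrrrrr+#%*r:::r:::::::::::::::+%-rrrrrWWrrrrrrrrrrr=rrr#%
rrrrrrrrrr-%%#::::::::::::r:::::r+#WWWrrrrrWWWWWWrrrrr=r--*r
rrrrrrrrrrr=@%#=::::::::r:::::::r*%*rrr--=rWWrrWWWrrrr=r-::r
rrrrrrrrrrrr-=*+::::::::::::::::r#%-Wr--:--rrWWWWWWWrr+r::::
rrrrrrrrrrrrrr-::::::::r:r:::::::=+-r-=----rrrWWWWWWW*+r::::
rrrrrrrrrrrrrr-:::::::::::::::::::--rr======+rrWWWWWrr+r::::
Wrr:-:-:rrrr:-+=:rr:::::::::::r:r==-=@@@@@#=rrrrrrrrr++r::::
r@--::::::::::-=-::r:-:.::::::::r-===@#+=@*+rrrrrrrrr+*r::.:
rr------:::::::::r::::::::r::-:::+%@%=:----=rrrrrrrrr=*rr:::
r------:%r:::::::::r::r::::::::r::---------=*rrrrrrrr+##*r..
=-------W#:::::r:::::::::::::::r:---------==rr
[... 3171 characters left out ...]
*****+++++=-rrrrrrr#rrr#++**
rr*+++*###%######%%@@@@%#*******+++++=-----rrrrrr#*+***
rrr+*##%%########%%%@@%@#********+++++r::::rrrrrr#++***
rrrr*##%%%%######%%%@%%@%******+++++++rr::-rrrrr#*+****
rrrr+##%##########%%%@@@%****+++rr+=+rrr--=rrrrr*+*****
rrrr**#%#*########%%%%%#*****=rrrrr+rrrrrrrrrrr+=+*****
rrrrr+#%###%%######%#****+**+rrr:rrrrrr=rrrrrrr==+*****
rrrrr+#%%####*+***####rr***+=rr::-rrrrr=rrrrrr+=+******
rrrrrr*##**++++++=+rrrr#%#*=rrr::::rrrrrrrrrr**=*******
rrrrrr++++++++*#+=rrrrr##*+rrrrrrr:::::rrrrrr*++*******
rrrrrr++++=+###+=rrrrr#%##rrrrrrrrr:::-rrrrr#*+********
rrrrrrr+=-=#%%#=rrrrr#@@@#rrrrrrrrr::-rrrrr%#++********
rrrrrrrr=-=*%#+-rrrr#%@@%rrrrrrrrrrr--rrrrr#++*********
```

```bash
python3 - <<'E'
from g import *
a=snap('scene');b=snap('side');c=snap('wrist');s=r.sense();T=s['tcp_pos']
p=[.5745,.303,np.radians(-39.3)];f=vb(p)
cy,sy=np.cos(p[2]),np.sin(p[2]);d=T[:2]-p[:2];print('TCP in V',cy*d[0]+sy*d[1],-sy*d[0]+cy*d[1])
ysh=-sy*d[0]+cy*d[1]+.0245;print('axis y',ysh)
for X in (-.11,-.1,-.09,-.08,.02,.03,.04): print(X,'scene',proj(a,f(np.array([X,ysh,.017]))).round(1),'side',proj(b,f(np.array([X,ysh,.017]))).round(1),'wrist',proj(c,f(np.array([X,ysh,.017]))).round(1))
h=cv2.cvtColor(c[0],cv2.COLOR_RGB2HSV)[150:300:3,120:400:2]
print('\n'.join(''.join('r' if q[1]>110 else '.:-=+*#%@W'[int(q[2])//26] for q in row) for row in h))
h=cv2.cvtColor(b[0],cv2.COLOR_RGB2HSV)[192:228,195:270]
print('\n'.join(''.join('r' if q[1]>110 else '.:-=+*#%@W'[int(q[2])//26] for q in row) for row in h))
E
```

```text
TCP in V -0.029459492914579097 -0.14832600574899835
axis y -0.12382600574899835
-0.11 scene [283.3 233.9] side [192.9 210.4] wrist [390.1 287.3]
-0.1 scene [281.8 231.1] side [196.9 210.8] wrist [373.  287.3]
-0.09 scene [280.3 228.3] side [200.9 211.1] wrist [356.  287.3]
-0.08 scene [278.8 225.6] side [204.9 211.4] wrist [338.9 287.3]
0.02 scene [265. 200.] side [245.4 214.6] wrist [168.1 287.3]
0.03 scene [263.8 197.6] side [249.4 214.9] wrist [151.  287.3]
0.04 scene [262.5 195.2] side [253.5 215.2] wrist [133.9 287.3]
rrrrrrrr@@@rrrrrrrrrr@@@@@@@rrrrrrrrrrr@WWWWWWW@rrrrrrrrrrrrr@WWWWWWWWWWWWWWWrrrrrrrrrrrrrrrrrrrrrrrrr@%#*#****#####################*####**#
rrrrrrrrrr@@@rrrrrrr@@@@@@r@@rrrrrrrrrrr@WWWWWWW@@rrrrrrrrr@WWWWWWWWWWWWW@rrrrrrr@@rrrrrrrrrrrrrrrrrrrrr%#******############################
rrrrrrrrrrr@@@rrrrrr@W@@@@@@W@rrrrrrrrrrr@WWWWWWWWWWW@@WWWWWWWWWWWWWWWWrrrrrrr@WWWWWrrrrrrrrrrrrrrrrrrrrr%#*#****###########################
rrrrrrrrrrrrr@@rrrrrrr@W@@@@@@@@rrrrrrrrrr@WWWWWWWWWWWWWWWWWWWWWWWWWWrrrrrr@WWWWWWWWWrrrrrrrrrrrrrrrrrrrrr%##*#*+*#############*############
rrrrrrr
[... 8514 characters left out ...]
::=***+-:.::::-r
rrrrr--::::::::::rrrrrr-rrrrrrrrrrrrrrr++-::::+*+**+++=+rrr::++===-:::.::::
rrrrrr---::::::::rrrrrrrrrrrrrrrrrrrrrrrrr::::+++++*++=rrrr:::::::-=-::::::
rrrrrrr--:::::::rrrrrrrrrrrrrrrrrrrrrrrrrr:::r+++++++++rrrrr:::rr::---::-::
rrrrrrr---::::::rrrrrrrrrrrrrrrrrrrrrrrrrr::rrrrrrr+++rrrrrrr:.:.r::---=---
rrrrrrrr=--rrrr-rrrrrrrrrrrrrrrrrrrrrrrrrr::rrrrrrrrrrrrrrrrrrr:::.:::=*=-:
rrrrrrrrrrrrrrrrrrrrrrrrrrrrrrrrrrrrrrrrrr:::rrrrrrrrrrrrrrrrrr:...:::-**=-
rrrrrrrrrrrrrrrrrrrrrrrrrrrrrrrrrrrrrrrrrr::rrrrrrrrrrrrrrrrrrrrr:::::-+**+
rrrrrrrrrrrrrrrrrrrrWWWWWrrrrrrrrrrrrrrrrrrrrrrrrrrrrrrrrrrrrrrrr:::::--+**
rrrrrrrrrrrrrrr**##%%#%%#rrrrrrrrrrrrrrrrrrrrrrrrrrrrrrrrrrrrrrrrr-:::---+#
```

The near end of the shaft is still ahead (yaw about -58°), because a cylinder rolls square to its own axis. The ramp foot should catch that end and square the shaft up, so I'll keep pushing, with a gentle rise.

{"op": "move_arm", "data": {"series": [{"grip": 0.69,"xyz": [-4,0,0],"angular": [0,0,0]},{"grip": 0.69,"xyz": [-8,0,0],"angular": [0,0,0]},{"grip": 0.69,"xyz": [-12,0,0],"angular": [0,0,0]},{"grip": 0.69,"xyz": [-16,0,0],"angular": [0,0,0]},{"grip": 0.69,"xyz": [-20,0,0],"angular": [0,0,0]},{"grip": 0.69,"xyz": [-24,0,0],"angular": [0,0,0]},{"grip": 0.69,"xyz": [-28,0,-1],"angular": [0,0,0]},{"grip": 0.69,"xyz": [-32,0,-2],"angular": [0,0,0]},{"grip": 0.69,"xyz": [-36,0,-3],"angular": [0,0,0]},{"grip": 0.69,"xyz": [-40,0,-4],"angular": [0,0,0]}]}}

```text
time_s: 8.65
tcp_pos: [0.4805, 0.2352, 0.013]
ee_rot: [[-0.633, -0.774, -0.006], [-0.774, 0.633, -0.005], [0.007, 0.001, -1.0]]
wrist_force: [-4.0, -6.3, 4.2]
gripper_width: 0.692
gripper_force: 3.7
```

{"op": "move_arm", "data": {"series": [{"grip": 0.69,"xyz": [-4,0,-1],"angular": [0,0,0]},{"grip": 0.69,"xyz": [-8,0,-2],"angular": [0,0,0]},{"grip": 0.69,"xyz": [-12,0,-3],"angular": [0,0,0]},{"grip": 0.69,"xyz": [-15,0,-4],"angular": [0,0,0]},{"grip": 0.69,"xyz": [-15,0,-4],"angular": [0,0,0]}]}}

```text
time_s: 9.15
tcp_pos: [0.4913, 0.2481, 0.0174]
ee_rot: [[-0.633, -0.774, -0.003], [-0.774, 0.633, -0.003], [0.004, 0.001, -1.0]]
wrist_force: [-2.7, -4.2, 2.2]
gripper_width: 0.693
gripper_force: 2.6
```

```bash
python3 - <<'E'
from g import *
c=snap('wrist');b=snap('side');a=snap('scene');s=r.sense();print(s['tcp_pos'],s['wrist_force'])
A=cv2.resize(a[0][180:245,200:310],None,fx=3.6,fy=3.6,interpolation=cv2.INTER_CUBIC)
B=cv2.resize(b[0][140:240,180:290],None,fx=3.6,fy=3.6,interpolation=cv2.INTER_CUBIC)
C=c[0][150:380,80:440]
im=np.zeros((600,792,3),np.uint8);im[:A.shape[0],:A.shape[1]]=A;im[:B.shape[0],396:]=B;im[364:594,:360]=C
cv2.imwrite('pics/m4.png',im[:,:,::-1])
E
```

```text
[0.49126436 0.24812126 0.01738411] [-3.88500215 -4.13301576  3.27226344]
```

View pics/m4.png

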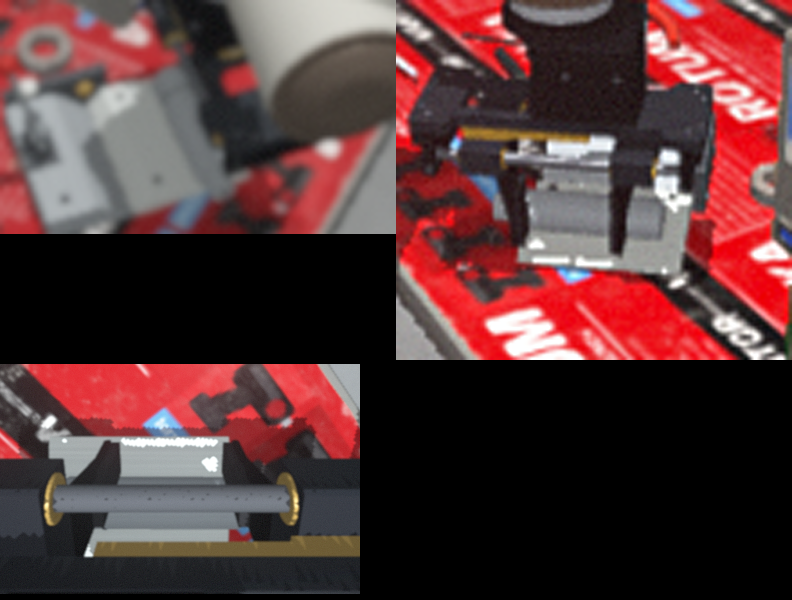

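The shaft is on the ramp, parallel to the V with both fingers behind it. In the side view its far end is at about (254,200), and the ramp-foot corners are at (214,213) and (261,215). In the wrist view the ramp foot is level, from (130,223) to (310,223).

```bash
python3 - <<'E'
from g import *
c=snap('wrist');b=snap('side');s=r.sense();R=s['ee_rot'];T=s['tcp_pos']
F=plane(c,(130,223),0);N=plane(c,(310,223),0)
print('far foot',F.round(4),'near',N.round(4),'len',np.linalg.norm(F-N),np.degrees(np.arctan2(*(F-N)[[1,0]])))
print('in tool',(R.T@(F-T)).round(4),(R.T@(N-T)).round(4))
print('side foot',plane(b,(260.8,215),0).round(4),plane(b,(214.2,212.8),0).round(4))
# V from far foot + yaw of tool
yaw=np.arctan2(-R[1,1],-R[0,1]);p=[0,0,yaw];o=F-vb(p)(np.array([.05,-.098,0]));o2=N-vb(p)(np.array([-.066,-.098,0]));print('yaw',np.degrees(yaw),'V orig',o,o2)
Sf=plane(b,(253.9,199.7),.025)
for O in (o,o2): 
  L=vb([0,0,-yaw]);print('TCP in V',L(T-O).round(4),'far end x',L(Sf-O).round(4))
E
```

```text
far foot [0.5476 0.1946 0.    ] near [ 0.4594  0.2668 -0.    ] len 0.11391544376125434 -39.31810829347592
in tool [ 0.0057 -0.0775  0.0174] [0.0056 0.0365 0.0174]
side foot [0.5553 0.192  0.    ] [0.4607 0.2615 0.    ]
yaw -39.27519847002143 V orig [0.57089769 0.30211647 0.        ] [ 5.72565411e-01  3.00862877e-01 -2.77555756e-17]
TCP in V [-0.0275 -0.0922  0.0174] far end x [ 0.0366 -0.0664  0.025 ]
TCP in V [-0.0295 -0.0923  0.0174] far end x [ 0.0345 -0.0665  0.025 ]
```

{"op": "move_arm", "data": {"series": [{"grip": 0.69,"xyz": [-4,0,-0.5],"angular": [0,0,0]},{"grip": 0.69,"xyz": [-8,0,-1],"angular": [0,0,0]},{"grip": 0.69,"xyz": [-12,0,-1.5],"angular": [0,0,0]},{"grip": 0.69,"xyz": [-16,0,-2],"angular": [0,0,0]},{"grip": 0.69,"xyz": [-20,0,-2.5],"angular": [0,0,0]},{"grip": 0.69,"xyz": [-24,0,-3],"angular": [0,0,0]},{"grip": 0.69,"xyz": [-28,0,-3.5],"angular": [0,0,0]},{"grip": 0.69,"xyz": [-32,0,-4],"angular": [0,0,0]},{"grip": 0.69,"xyz": [-36,0,-4.5],"angular": [0,0,0]},{"grip": 0.69,"xyz": [-40,0,-5],"angular": [0,0,0]}]}}

```text
time_s: 10.4
tcp_pos: [0.5189, 0.2816, 0.023]
ee_rot: [[-0.632, -0.775, 0.002], [-0.775, 0.632, 0.002], [-0.003, -0.001, -1.0]]
wrist_force: [-0.0, 0.3, -0.0]
gripper_width: 0.685
gripper_force: 0.0
```

{"op": "move_arm", "data": {"series": [{"grip": 0.69,"xyz": [-3,0,0],"angular": [0,0,0]},{"grip": 0.69,"xyz": [-6,0,0],"angular": [0,0,0]},{"grip": 0.69,"xyz": [-9,0,0],"angular": [0,0,0]},{"grip": 0.69,"xyz": [-12,0,0],"angular": [0,0,0]},{"grip": 0.69,"xyz": [-15,0,0],"angular": [0,0,0]},{"grip": 0.69,"xyz": [-18,0,0],"angular": [0,0,0]},{"grip": 0.69,"xyz": [-20,0,0],"angular": [0,0,0]},{"grip": 0.69,"xyz": [-20,0,0],"angular": [0,0,0]}]}}

```text
time_s: 11.2
tcp_pos: [0.5305, 0.2959, 0.0226]
ee_rot: [[-0.633, -0.775, 0.0], [-0.775, 0.633, 0.0], [-0.0, -0.0, -1.0]]
wrist_force: [-0.4, -0.8, -0.3]
gripper_width: 0.69
gripper_force: 0.0
```

{"op": "move_arm", "data": {"series": [{"grip": 0.69,"xyz": [10,0,0],"angular": [0,0,0]},{"grip": 0.4,"xyz": [10,0,-40],"angular": [0,0,0]},{"grip": 0.2,"xyz": [10,40,-65],"angular": [0,0,0]},{"grip": 0,"xyz": [0,80,-65],"angular": [0,0,0]},{"grip": 0,"xyz": [-10,95,-65],"angular": [0,0,0.14]},{"grip": 0,"xyz": [-20,95,-65],"angular": [0,0,0.28]},{"grip": 0,"xyz": [-30,95,-65],"angular": [0,0,0.42]},{"grip": 0,"xyz": [-30,95,-65],"angular": [0,0,0.56]},{"grip": 0,"xyz": [-30,95,-65],"angular": [0,0,0.7]},{"grip": 0,"xyz": [-30,95,-65],"angular": [0,0,0.84]}]}}

```text
time_s: 12.2
tcp_pos: [0.475, 0.3781, 0.0874]
ee_rot: [[-0.999, -0.04, -0.001], [-0.04, 0.999, -0.001], [0.001, -0.001, -1.0]]
wrist_force: [0.3, -0.4, 0.1]
gripper_width: 0.026
gripper_force: 0.0
```

{"op": "move_arm", "data": {"series": [{"grip": 0,"xyz": [0,0,0],"angular": [0,0,0.14]},{"grip": 0,"xyz": [0,0,0],"angular": [0,0,0.28]},{"grip": 0,"xyz": [0,0,0],"angular": [0,0,0.42]},{"grip": 0,"xyz": [0,0,0],"angular": [0,0,0.56]},{"grip": 0,"xyz": [0,0,0],"angular": [0,0,0.7]},{"grip": 0,"xyz": [0,0,0],"angular": [0,0,0.73]},{"grip": 0,"xyz": [0,0,0],"angular": [0,0,0.73]}]}}

```text
time_s: 12.9
tcp_pos: [0.4876, 0.3678, 0.0864]
ee_rot: [[-0.79, 0.613, -0.026], [0.612, 0.79, 0.022], [0.034, 0.002, -0.999]]
wrist_force: [-0.2, -0.1, -0.9]
gripper_width: 0.008
gripper_force: 0.0
```

```bash
python3 - <<'E'
from g import *
c=snap('wrist');b=snap('side');a=snap('scene');s=r.sense();R=s['ee_rot'];T=s['tcp_pos'];print(T,R.round(3).tolist(),s['joints'].round(1))
p=[.5717,.3015,np.radians(-39.3)];f=vb(p);L=lambda w:vb([0,0,-p[2]])(w-np.array([p[0],p[1],0]))
print('TCP in V',L(T).round(4))
for X in (-.087,-.074,.033,.046): print(X,*[proj(k,f(np.array([X,0,.0227]))).round(1) for k in (a,b,c)])
# straightened (top-down) brightness map at height 23 mm, from wrist camera and side
for n,k,x0,x1 in (('wrist',c,-.11,-.05),('side',b,-.1,.06),('scene',a,-.1,.06)):
  xs=np.arange(x0,x1,.002);ys=np.arange(-.04,.041,.004)
  uv=np.array([[proj(k,f(np.array([x,y,.0227]))) for x in xs] for y in ys]).astype(np.float32)
  h=cv2.remap(cv2.cvtColor(k[0],cv2.COLOR_RGB2HSV),uv,None,cv2.INTER_LINEAR)
  print(n,x0,'rows y -40..40 step 4, cols 2 mm');print('\n'.join(''.join('r' if q[1]>110 else '0123456789'[int(q[2])//26] for q in row) for row in h))
E
```

```text
[0.48713019 0.36868101 0.08650127] [[-0.791, 0.611, -0.025], [0.611, 0.792, 0.022], [0.034, 0.002, -0.999]] [  51.3   28.1  -10.3   -2.5  -51.5 -177.4]
TCP in V [-0.108  -0.0016  0.0865]
-0.087 [238.8 240.1] [211.9 183.3] [251.9 232. ]
-0.074 [237.1 236.3] [216.6 183.6] [251.5 246.8]
0.033 [224.7 207.5] [255.8 186.5] [248.3 354.7]
0.046 [223.3 204.2] [260.6 186.8] [247.9 366.3]
wrist -0.11 rows y -40..40 step 4, cols 2 mm
rrrrrrrr57r88888r6222222222222
rrrrrr57rr89898rr5222222222222
rrrrr6r889998rr76r222222222222
rrrrrr68998rrr6rrr222222222222
rr7r6rrr67rr7rrrrr222222222222
68888r76rrrrrrrrrr222222222222
r89998rr7rrrrrrrrr222222222222
88888rr7rr11111111111112rrrrrr
88rrr86rrrr2222221222212111123
8rrr7rrrrrr2222222222222121123
rr86rrrrrrr3223333333333334433
r6rrrrrrrr32222222221122211123
rrrrrrrrrr11111111112211111123
rrrrrrrrrrr2211111121123rrrrrr
rrrrrrrrr322223793222222222223
rrrrrrrr2222222683222222222222
rrrrrr222226753242222222222222
rrrr22222226998862222222222222
rrr222248854886562222222222222
r22223775798898322222222222222
222369842224688522222222222222
side -0.1 rows y -40..4
[... 2765 characters left out ...]
544333334444444433221111223333333333333334r332211112
rrrr3322333344444444444455555443333344455544432211122333444444444333333332211112
rrrr2112233344444444444455554443333334455444432211122344455555554443433332211112
rrr21223334444444445555555555544333345555555432211123445556666555444333322111112
r1112234444444444455566666665544333445566655443211223455666666655443333222111112
11222334444444444455566666666554333455666665543211223456666666665543322221111112
22334434444444444444556666666554333455666666543211223456666666665543322221111112
23444444444444444444455566666654333456666665432211123445566666655433222221111122
44444444444444444444444556666554333455565544322111112233444444443322221111111123
```

The rectified side view shows the shaft lying in the V, aligned with it: far end at about x=+32.5 mm, groove at +7 mm, journal end at about -87.5 mm. Joint 6 is at its limit, so I'll turn the tool back a little before going down.

{"op": "move_arm", "data": {"series": [{"grip": 0,"xyz": [0,0,0],"angular": [0,0,-0.1]},{"grip": 0,"xyz": [0,0,0],"angular": [0,0,-0.2]},{"grip": 0,"xyz": [0,0,0],"angular": [0,0,-0.2]},{"grip": 0,"xyz": [0,0,35],"angular": [0,0,-0.2]},{"grip": 0,"xyz": [0,0,60],"angular": [0,0,-0.2]},{"grip": 0,"xyz": [0,0,70],"angular": [0,0,-0.2]},{"grip": 0,"xyz": [0,0,70],"angular": [0,0,-0.2]}]}}

```text
time_s: 13.75
tcp_pos: [0.4849, 0.3698, 0.0152]
ee_rot: [[-0.896, 0.442, -0.027], [0.442, 0.897, 0.02], [0.033, 0.005, -0.999]]
wrist_force: [0.1, 0.3, 0.2]
gripper_width: 0.004
gripper_force: 0.0
```

```bash
python3 - <<'E'
from g import *
s=r.sense();T=s['tcp_pos'];p=[.5717,.3015,np.radians(-39.3)]
print(vb([0,0,-p[2]])(T-np.array([p[0],p[1],0])).round(4),s['ee_rot'].round(3).tolist(),s['joints'].round(1),s['wrist_force'].round(1))
x=np.array([np.cos(p[2]),np.sin(p[2]),0]);print('Vx, Vy in tool',(s['ee_rot'].T@x).round(3),(s['ee_rot'].T@np.array([-x[1],x[0],0])).round(3))
E
```

```text
[-0.1105 -0.0021  0.0152] [[-0.896, 0.442, -0.027], [0.442, 0.897, 0.02], [0.033, 0.005, -0.999]] [  51.5   33.2  -13.7   -2.8  -43.3 -165.7] [0.1 0.3 0.2]
Vx, Vy in tool [-0.974 -0.226 -0.034] [-0.226  0.974 -0.002]
```

{"op": "move_arm", "data": {"series": [{"grip": 0,"xyz": [-4,-1,0],"angular": [0,0,0]},{"grip": 0,"xyz": [-8,-2,0],"angular": [0,0,0]},{"grip": 0,"xyz": [-11,-2.5,0],"angular": [0,0,0]},{"grip": 0,"xyz": [-13,-3,0],"angular": [0,0,0]},{"grip": 0,"xyz": [-15,-3.5,0],"angular": [0,0,0]},{"grip": 0,"xyz": [-17,-4,0],"angular": [0,0,0]},{"grip": 0,"xyz": [-18,-4.2,0],"angular": [0,0,0]},{"grip": 0,"xyz": [-19,-4.4,0],"angular": [0,0,0]},{"grip": 0,"xyz": [-19,-4.4,0],"angular": [0,0,0]}]}}

```text
time_s: 14.65
tcp_pos: [0.5003, 0.3596, 0.0172]
ee_rot: [[-0.897, 0.442, -0.025], [0.442, 0.897, 0.025], [0.033, 0.011, -0.999]]
wrist_force: [-5.8, 3.6, 3.5]
gripper_width: 0.004
gripper_force: 3.4
```

{"op": "move_arm", "data": {"series": [{"grip": 0,"xyz": [-1,-0.2,0],"angular": [0,0,0]},{"grip": 0,"xyz": [-2,-0.5,0],"angular": [0,0,0]},{"grip": 0,"xyz": [-2,-0.5,0],"angular": [0,0,0]}]}}

```text
time_s: 14.95
tcp_pos: [0.5019, 0.3583, 0.0172]
ee_rot: [[-0.897, 0.442, -0.025], [0.441, 0.897, 0.025], [0.033, 0.011, -0.999]]
wrist_force: [-5.7, 4.4, 3.6]
gripper_width: 0.006
gripper_force: 3.4
```

```bash
cat > chk.py <<'E'
from g import *
b=snap('side');s=r.sense();T=s['tcp_pos'];p=[.5717,.3015,np.radians(-39.3)];f=vb(p)
print('TCP V',vb([0,0,-p[2]])(T-np.array([p[0],p[1],0])).round(4),s['wrist_force'].round(1))
xs=np.arange(-.1,.062,.001);ys=np.arange(-.008,.005,.004)
uv=np.array([[proj(b,f(np.array([x,y,.0227]))) for x in xs] for y in ys]).astype(np.float32)
h=cv2.remap(cv2.cvtColor(b[0],cv2.COLOR_RGB2HSV),uv,None,cv2.INTER_CUBIC)
for row in h: print(''.join('r' if q[1]>110 else '0123456789'[min(9,int(q[2])//26)] for q in row))
g=h[:,120:140,2].astype(int).mean(0);print('x 20..40',g.round().astype(int).tolist())
g=h[:,95:135,2].astype(int).mean(0);print('groove at',xs[95:135][g.argmin()])
E
python3 chk.py
```

```text
TCP V [-0.09   -0.0003  0.0172] [-4.7  2.4  4. ]
rrrr211111111111111111223455555555555555555555555555555556777777777777777777777777777777776667777777777777777777777776666778887766677777777877654456rrr33222222222
rrr211111111111111111223455555555555555555555555555555555666677888888888888888888888888888778888888888888888888888887667788888888888888888888875446rrrr43323332212
rr2111111111111111112234455555555555555555555555555555555555567888999999888899988888888888899999999998889999999999987667898888888889888889998875457rrrr44334443322
r21111111111111111111234555555555555555555555555555555555555556789999999999999999999999999999998888999999999999999987788999999999999999889999875568rrrr54444443322
x 20..40 [213, 223, 224, 226, 226, 226, 224, 220, 215, 214, 217, 222, 225, 223, 221, 220, 220, 224, 228, 228]
groove at 0.0180000000000001
```

{"op": "move_arm", "data": {"series": [{"grip": 0,"xyz": [-1,-0.2,0],"angular": [0,0,0]},{"grip": 0,"xyz": [-2,-0.5,0],"angular": [0,0,0]},{"grip": 0,"xyz": [-2,-0.5,0],"angular": [0,0,0]}]}}

```text
time_s: 15.3
tcp_pos: [0.5034, 0.357, 0.0171]
ee_rot: [[-0.897, 0.442, -0.025], [0.441, 0.897, 0.025], [0.033, 0.012, -0.999]]
wrist_force: [-5.2, 3.4, 4.1]
gripper_width: 0.008
gripper_force: 3.4
```

{"op": "move_arm", "data": {"series": [{"grip": 0,"xyz": [-1,-0.2,0],"angular": [0,0,0]},{"grip": 0,"xyz": [-1,-0.2,0],"angular": [0,0,0]}]}}

```text
time_s: 15.5
tcp_pos: [0.5042, 0.3563, 0.0171]
ee_rot: [[-0.897, 0.442, -0.025], [0.441, 0.897, 0.025], [0.033, 0.011, -0.999]]
wrist_force: [-5.0, 4.3, 2.9]
gripper_width: 0.006
gripper_force: 3.4
```

{"op": "move_arm", "data": {"series": [{"grip": 0,"xyz": [-1,-0.2,0],"angular": [0,0,0]},{"grip": 0,"xyz": [-1,-0.2,0],"angular": [0,0,0]}]}}

```text
time_s: 15.7
tcp_pos: [0.5046, 0.356, 0.017]
ee_rot: [[-0.897, 0.442, -0.026], [0.442, 0.897, 0.025], [0.034, 0.011, -0.999]]
wrist_force: [-6.7, 5.6, 3.9]
gripper_width: 0.005
gripper_force: 4.4
```

{"op": "move_arm", "data": {"series": [{"grip": 0,"xyz": [-1,-0.2,0],"angular": [0,0,0]},{"grip": 0,"xyz": [-1,-0.2,0],"angular": [0,0,0]}]}}

```text
time_s: 15.9
tcp_pos: [0.5047, 0.3559, 0.0171]
ee_rot: [[-0.897, 0.442, -0.026], [0.442, 0.897, 0.026], [0.035, 0.012, -0.999]]
wrist_force: [-9.8, 7.1, 4.6]
gripper_width: 0.006
gripper_force: 6.1
```

{"op": "move_arm", "data": {"series": [{"grip": 0,"xyz": [-1,-0.2,0],"angular": [0,0,0]},{"grip": 0,"xyz": [-1,-0.2,0],"angular": [0,0,0]}]}}

```text
time_s: 16.1
tcp_pos: [0.5048, 0.3558, 0.0171]
ee_rot: [[-0.896, 0.442, -0.027], [0.442, 0.897, 0.026], [0.036, 0.012, -0.999]]
wrist_force: [-12.4, 8.4, 5.2]
gripper_width: 0.002
gripper_force: 7.7
```

```bash
python3 chk.py
```

```text
TCP V [-0.0862 -0.0003  0.0171] [-12.6   8.4   5.9]
rrrrrrrr11111111111111111123455555555555555555555555555555556777777777777777777777777777776667777777777777777777777778776666677776677777777778888777rrr32222222222
rrrrrrr111111111111111111234555555555555555555555555555555566667788888888888888888888888887778888888888888888888888888876667778888888888888888888887rrr43222233212
rrrrrr11111r111111111111123455555555555555555555555555555555555677888899999998888888999888889999999999999999999999999988777888988888899888889999999rrrr44333443322
rrrrr1111111111111111111234455555555555555555555555555555555555556667899999999999999999999999998999999999999999999999998888899999999999999999999988rrrr44344443322
x 20..40 [194, 188, 190, 198, 207, 217, 223, 221, 216, 214, 216, 220, 223, 225, 226, 226, 225, 224, 224, 224]
groove at 0.021000000000000102
```

The shaft is home: the groove moved to x=+21 mm, so the far end is at +46 mm, and the force climbs while the tool stays still. I'll back off and work out where the knob is.

{"op": "move_arm", "data": {"series": [{"grip": 0,"xyz": [2,0.4,0],"angular": [0,0,0]},{"grip": 0,"xyz": [5,1,0],"angular": [0,0,0]},{"grip": 0,"xyz": [15,3,0],"angular": [0,0,0]},{"grip": 0,"xyz": [35,8,0],"angular": [0,0,0]},{"grip": 0,"xyz": [35,8,-40],"angular": [0,0,0]},{"grip": 0,"xyz": [35,8,-90],"angular": [0,0,0]},{"grip": 0,"xyz": [35,8,-135],"angular": [0,0,0]},{"grip": 0,"xyz": [35,8,-170],"angular": [0,0,0]},{"grip": 0,"xyz": [35,8,-170],"angular": [0,0,0]}]}}

```text
time_s: 17.05
tcp_pos: [0.4861, 0.3738, 0.1936]
ee_rot: [[-0.897, 0.441, -0.016], [0.441, 0.897, 0.031], [0.028, 0.021, -0.999]]
wrist_force: [0.0, 0.4, -0.6]
gripper_width: 0.008
gripper_force: 0.0
```

```bash
python3 chk.py; python3 - <<'E'
from g import *
b=snap('side');a=snap('scene');p=[.5717,.3015,np.radians(-39.3)];f=vb(p);L=vb([0,0,-p[2]]);O=np.array([p[0],p[1],0])
for th in (1.5,1.6,1.7,1.8,1.9,2.0):
  k=lambda rr,off: np.array([0,.052-rr*np.cos(th)-off*np.sin(th),.05+rr*np.sin(th)-off*np.cos(th)])
  print(th,'knob side',proj(b,f(k(.085,0))).round(1),'scene',proj(a,f(k(.085,0))).round(1),'pad(12) side',proj(b,f(k(.052,.012))).round(1),'scene',proj(a,f(k(.052,.012))).round(1))
o=L(-b[2].T@b[3]-O);d=L(plane(b,(246.6,138),0)-O)-o;print('knob on Vx=0:',(o-d*o[0]/d[0]).round(4))
for n,k,(v0,v1,u0,u1) in (('side',b,(128,168,232,262)),('scene',a,(188,216,192,222))):
  I=k[0][v0:v1,u0:u1].astype(int);h=cv2.cvtColor(k[0],cv2.COLOR_RGB2HSV)[v0:v1,u0:u1]
  print(n,v0,u0);print('\n'.join(''.join('rsR'[min(2,int(q[2])//86)] if q[1]>110 else '0123456789'[int(q[2])//26] for q in row) for row in h))
s=r.sense();print(L(s['tcp_pos']-O).round(3),s['joints'].round(1),s['ee_rot'].round(3).tolist())
E
```

```text
TCP V [-1.126e-01 -1.000e-04  1.901e-01] [-1.1 -0.2 -1.6]
rrrrrrrrrrrrrrrrrrr211111223455555555555555555555555566677777777777777777777777777777777776667777777777777777777777778876556677776677888777777888777rrr33222222221
rrrrrrrrrrrrrrr2211111122344555555555555555555555556778888888888888888888888888888888888888888888888888888888888888888876666778888888888888888888888rrr43322222212
rrrrrrrrrrrr2111122233333445555555555555555555555567899988888888999999999999889998888888899999999999999999999999999999887777888888898889998899999988rrr44333443222
rrrrrrrrr2111122333445433445555555555555555555555689999999999999999999999999999999999999999999989999999999999999999999988888999999999999999999999877rrr44444443322
x 20..40 [194, 186, 187, 194, 205, 216, 224, 222, 216, 214, 217, 222, 226, 226, 226, 226, 226, 225, 224, 224]
groove at 0.021000000000000102
1.5 knob side [245.9 140.3] scene [208.8 194.3] pad(12) side [245.4 153.5] scene [213.6 201.7]
1.6 knob side [246.4 138.9] scene [205.6 195.1] pad(12) side [245.7 152.1] scene [211.6 201.9]
1.7 knob side [246.8 137.8] scene [202.4 196.2] pad(12) sid
[... 1930 characters left out ...]
ss
4ssssssr122333211121111112ssss
ssssssssr122322212211111113445
ssssRRsssr12222222211111112333
sssRRRRsssr1222222111111112233
ssRRRRRRsss2122222111111111222
sRRRRRRRRssr112222111111112222
RRRRRRRRsss2111121111111222222
RRRRRRRss432111111111111222223
RRRRRRRss432211111111112222333
RRRRRRRss322221111110012233334
RRRRRRRRs434432110100012333345
RRRRRRRRs445554211000013445445
RRRRRRRRs556665321100123555544
RRRRRRRRs566665432100124566554
RRRRRRRRs556766432110124566654
RRRRRRRRs556665433211123566655
RRRRRRRRs556665443321124566665
RRRRRRRRss55665444433235666665
[-0.113 -0.002  0.186] [  51.7   22.3   -3.9   -2.2  -63.8 -167. ] [[-0.896, 0.442, -0.027], [0.442, 0.897, 0.022], [0.033, 0.008, -0.999]]
```

Side pad at (246.5,150.5) and scene pad at (207.5,203) give a hinge angle of about 1.75–1.8 rad, so the knob is near V y≈+68, z≈133 mm. I'll pass over it and come down behind it.

{"op": "move_arm", "data": {"series": [{"grip": 0,"xyz": [-20,12,-10],"angular": [0,0,0]},{"grip": 0,"xyz": [-50,32,-10],"angular": [0,0,0]},{"grip": 0,"xyz": [-80,51,-10],"angular": [0,0,0]},{"grip": 0,"xyz": [-110,70,-10],"angular": [0,0,0]},{"grip": 0,"xyz": [-136,87,-10],"angular": [0,0,0]},{"grip": 0,"xyz": [-136,87,-10],"angular": [0,0,0]},{"grip": 0,"xyz": [-136,87,-10],"angular": [0,0,0]}]}}

```text
time_s: 17.9
tcp_pos: [0.6437, 0.3888, 0.1895]
ee_rot: [[-0.896, 0.443, -0.03], [0.442, 0.897, 0.019], [0.035, 0.004, -0.999]]
wrist_force: [-0.0, -0.2, 0.3]
gripper_width: 0.007
gripper_force: 0.0
```

```bash
cat > st.py <<'E'
from g import *
p=[.5717,.3015,np.radians(-39.3)];L=vb([0,0,-p[2]]);s=r.sense();E=s['ee_rot'].T;x=np.array([np.cos(p[2]),np.sin(p[2]),0])
print('TCP V',L(s['tcp_pos']-np.array([p[0],p[1],0])).round(4),s['joints'].round(1),s['wrist_force'].round(1))
print('Vx,Vy,up in tool',(E@x).round(3),(E@np.array([-x[1],x[0],0])).round(3),E[:,2].round(3))
E
python3 st.py
```

```text
TCP V [0.0004 0.1132 0.1895] [  42.6   36.4   20.6   -2.   -74.7 -158.3] [-0.  -0.2  0.3]
Vx,Vy,up in tool [-0.974 -0.225 -0.035] [-0.225  0.974 -0.004] [ 0.035  0.004 -0.999]
```

{"op": "move_arm", "data": {"series": [{"grip": 0,"xyz": [0,0,30],"angular": [0,0,0]},{"grip": 0,"xyz": [0,0,60],"angular": [0,0,0]},{"grip": 0,"xyz": [0,0,67],"angular": [0,0,0]},{"grip": 0,"xyz": [1.8,-8,67],"angular": [0,0,0]},{"grip": 0,"xyz": [3.6,-16,67],"angular": [0,0,0]},{"grip": 0,"xyz": [5.4,-24,67],"angular": [0,0,0]},{"grip": 0,"xyz": [7.2,-32,67],"angular": [0,0,0]},{"grip": 0,"xyz": [8.6,-38,67],"angular": [0,0,0]},{"grip": 0,"xyz": [10,-44,67],"angular": [0,0,0]},{"grip": 0,"xyz": [11.3,-50,67],"angular": [0,0,0]}]}}

```text
time_s: 18.9
tcp_pos: [0.6101, 0.3509, 0.1264]
ee_rot: [[-0.897, 0.442, -0.025], [0.441, 0.897, 0.023], [0.032, 0.009, -0.999]]
wrist_force: [0.1, -0.3, -0.4]
gripper_width: 0.003
gripper_force: 0.2
```

{"op": "move_arm", "data": {"series": [{"grip": 0,"xyz": [1.4,-6,0],"angular": [0,0,0]},{"grip": 0,"xyz": [2.7,-12,0],"angular": [0,0,0]},{"grip": 0,"xyz": [4.1,-18,0],"angular": [0,0,0]},{"grip": 0,"xyz": [5.4,-24,0],"angular": [0,0,0]},{"grip": 0,"xyz": [6.7,-29,0],"angular": [0,0,0]},{"grip": 0,"xyz": [7.8,-34,0],"angular": [0,0,0]},{"grip": 0,"xyz": [8.3,-36,0],"angular": [0,0,0]},{"grip": 0,"xyz": [8.3,-36,0],"angular": [0,0,0]}]}}

```text
time_s: 19.7
tcp_pos: [0.5868, 0.3223, 0.1262]
ee_rot: [[-0.897, 0.442, -0.025], [0.441, 0.897, 0.022], [0.032, 0.009, -0.999]]
wrist_force: [-0.1, -0.4, -0.5]
gripper_width: 0.006
gripper_force: 0.0
```

```bash
python3 st.py; cat > arm.py <<'E'
from g import *
b=snap('side');p=[.5717,.3015,np.radians(-39.3)];f=vb(p)
for th in (0,.5,.9,1.2): print(th,proj(b,f(np.array([0,.052-.085*np.cos(th),.05+.085*np.sin(th)]))).round(1))
h=cv2.cvtColor(b[0],cv2.COLOR_RGB2HSV)[132:195,214:272]
print('\n'.join(''.join('rsR'[min(2,int(q[2])//86)] if q[1]>110 else '0123456789'[int(q[2])//26] for q in row) for row in h))
E
python3 arm.py
```

```text
TCP V [-0.0015  0.0257  0.1262] [  41.7   30.9    1.3   -2.2  -60.6 -156.8] [-0.1 -0.4 -0.5]
Vx,Vy,up in tool [-0.973 -0.226 -0.034] [-0.226  0.974  0.001] [ 0.032  0.009 -0.999]
0 [241.8 183.4]
0.5 [242.3 167.7]
0.9 [243.5 154.7]
1.2 [244.6 146.4]
RRRR55666666666666621222211r111111111111111111122211225RRR
RRRR6656666666666652122211r11111r111r1r11111111221123357RR
RRRRRR6676666665666211rr11111r11r1111111111111111113556777
RRRRRRRRR6777765RRRs11211r11111r11111111111111111114776677
RRRRRRRRRRRRRRRRsssr12rrrr1r1111111111111111rrrrr1r3576678
RRRRRRRRRRRRRRRRssssrrsrrr21r1r111112343343sssssssss455566
RRRRRRRRRRRRRRRRRss3222222rr11111111ss667776RRRRRRRRs43356
RRRRRRRRRRRRRRRRRRss3212rssr111rr11rRRR67RRR86RRRRRRRRs345
RRRRRRRRRRRRRRRRRRRRssrssssr1111111rRRRR68RRRR7RRRRRRRRss3
RRRR66RRRRRRRRRRRRRRRssssssr1r1rr11rRRRRRR8999R87RRRRRRRRs
RRR68R86RRRRRRRRRRRRRRRRRssr1111r11rRRRRRRR78999988RRRRRRR
RRRR78R87RRRRRRRRRRRRRRRRsr11111111rRRRRRRRR7899986RRRRRRR
RRRRRR7RR7RRRRRRRRRRRRRRRRs111111r11ssRRRRRRRR777RRRRRRRRR
RRRRRRR68R8RRRRRRRRRRRRRRRs211111112sssRRRRRRRRRRRRRRRRRRR
9RRRRRRR68R86RRRRRRRRRRRR
[... 2165 characters left out ...]
99999998999999999965555544444443444444444542221sRRR
246887899999999999999999965555555555543444444444532222RRRR
21377778888878888888889996555555555554455555555442221rRRRR
s2256666777767777778888886555555555554455555555ss22212RRRR
Rs245455566666666677777775555555555554455555555ss2221sRRRR
RRs33334455455555566666665555555555554455555555ss2221sRRRR
RRRsr346654454445544555555555555555553555555555532222RRRRR
RRRRs799876777667766665554444444444453454555555432222RRRRR
RRRRs999867999999999998876544454445443444444444432223RRRRR
RRRR799985799999999999999655556555555444444454463222sRRRRR
RRRR9999999999999999999975555555555576577745877842223RRRRR
RRRR9999999999999999999987787887777898899946999952222RRRRR
```

The arm is at about 0.95 rad, past the falling angle. I'll withdraw upward and let it fall.

{"op": "move_arm", "data": {"series": [{"grip": 0,"xyz": [0,0,-20],"angular": [0,0,0]},{"grip": 0,"xyz": [0,0,-60],"angular": [0,0,0]},{"grip": 0,"xyz": [20,0,-90],"angular": [0,0,0]},{"grip": 0,"xyz": [60,0,-90],"angular": [0,0,0]},{"grip": 0,"xyz": [100,0,-90],"angular": [0,0,0]},{"grip": 0,"xyz": [120,0,-90],"angular": [0,0,0]},{"grip": 0,"xyz": [120,0,-90],"angular": [0,0,0]},{"grip": 0,"xyz": [120,0,-90],"angular": [0,0,0]},{"grip": 0,"xyz": [120,0,-90],"angular": [0,0,0]},{"grip": 0,"xyz": [120,0,-90],"angular": [0,0,0]}]}}

```text
time_s: 20.75
tcp_pos: [0.4825, 0.3731, 0.2195]
ee_rot: [[-0.896, 0.443, -0.026], [0.443, 0.896, 0.022], [0.033, 0.008, -0.999]]
wrist_force: [-0.5, -0.8, 0.4]
gripper_width: 0.002
gripper_force: 0.0
```

```bash
python3 arm.py; python3 chk.py
```

```text
0 [241.8 183.4]
0.5 [242.3 167.7]
0.9 [243.5 154.7]
1.2 [244.6 146.4]
RRRR5556666666666655433ssRRRR77766644222223222324322225RRR
RRRRs6566666666656566RRsRRRRRRR678986423ssssss2223433357RR
RRRRRRs666666665665RRRRRRRRRRRR579999755RRRRRssr2355666777
RRRRRRRRR6777765RRRRRRRRRRRRRRRRs7899R86RRRRRRRss367776777
RRRRRRRRRRRRRRRRssssssRRRRRss6787s6899RR6RRRRRRRRs44567677
RRRRRRRRRRRRRRRRsssssssRssss477777R6789976RRRRRRRRRs455567
RRRRRRRRRRRRRRRRsss3222rr2rr477787RRRs666776RRRRRRRRss3356
RRRRRRRRRRRRRRRRRRss22122rssssR87RRRRRR67RRR86RRRRRRRRs344
RRRRRRRRRRRRRRRRRRRss3rssssRsRRRsRRRRRRR68R9RR7RRRRRRRRss3
RRRR66RRRRRRRRRRRRRRRssssssRsRRRsRRRRRRRRR8999R87RRRRRRRRs
RRR68R86RRRRRRRRRRRRRRRRsssssRRRsssRRRRRRRR78999977RRRRRRR
RRRR67RR6RRRRRRRRRRRRRRRssssRRRRssssRRRRRRRR7899986RRRRRRR
RRRRRR7RR7RRRRRRRRRRRRRRRRssRRRssssrssRRRRRRRR677RRRRRRRRR
RRRRRRR68R87RRRRRRRRRRRRRRRsRRRs22sssssRRRRRRRRRRRRRRRRRRR
9RRRRRRR68R86RRRRRRRRRRRRRRRRRRsrssRRRssRRRRRRRRRRRRRRRRRR
9RRRRRRRRR7RR7RRRRRRRRRRRRRRRRRssRRRRRRssRRRRRRRRRRRRRRRRR
99RRRRRRRRR6RR8RRRRRRRRRRRRRRRRRRRRRRRR8sRRRRRRRRRRRRRRRRR
9999RRRRRRRR68R86RRRRRRRRRR
[... 2828 characters left out ...]
555rrrrr5555555667777777787765566777766777777788888887776rr33222222222
rrrrrrrrrrrrrrrrr11111222344555555555555555555555566788888888888888888888888888888888887666rrrrrrrrrrrr555678888888888877667778888888888888888888887rrr43322222212
rrrrrrrrrrrr22111112233334455555555555555555555677888988888889899999999999988889999999876rrrrrrrrrrrrrr55789999999999988777888999988999888899999998rrrr44333444322
rrrrrrrrrr111222233445434455555555555555555555567899999998999999999999999999999999999987rrrrrrrrrrrrrrrr78999999999999988888999999999999999999999887rrr44344444322
x 20..40 [196, 188, 189, 196, 206, 216, 223, 223, 218, 216, 217, 221, 224, 224, 223, 223, 223, 224, 226, 227]
groove at 0.003000000000000086
```

The knob is at (242.5,184.5), which matches hinge ≈ 0 with the pad on the shaft. The groove is still at +21 mm. I'll wait briefly, then hand in.

{"op": "move_arm", "data": {"series": [{"grip": 0,"xyz": [0,0,0],"angular": [0,0,0]},{"grip": 0,"xyz": [0,0,0],"angular": [0,0,0]},{"grip": 0,"xyz": [0,0,0],"angular": [0,0,0]},{"grip": 0,"xyz": [0,0,0],"angular": [0,0,0]},{"grip": 0,"xyz": [0,0,0],"angular": [0,0,0]},{"grip": 0,"xyz": [0,0,0],"angular": [0,0,0]},{"grip": 0,"xyz": [0,0,0],"angular": [0,0,0]},{"grip": 0,"xyz": [0,0,0],"angular": [0,0,0]},{"grip": 0,"xyz": [0,0,0],"angular": [0,0,0]},{"grip": 0,"xyz": [0,0,0],"angular": [0,0,0]}]}}

```text
time_s: 21.85
tcp_pos: [0.4816, 0.3736, 0.2199]
ee_rot: [[-0.897, 0.442, -0.025], [0.441, 0.897, 0.022], [0.033, 0.009, -0.999]]
wrist_force: [-0.5, -0.3, -0.8]
gripper_width: 0.009
gripper_force: 0.0
```

```bash
python3 -c "
from station import r
print(r.finish_job())"
```

```text
the job is handed in; nothing more can be done
None
```

I handed the job in at about 22 s: the shaft was rolled into the V and pushed against the stop, then the hold-down pad dropped onto it, all confirmed by camera and force readings; no pass/fail result came back.

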